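Show a stock bottle's base to the code reader

TASK

Slide the stock bin out from under the low shelf by its upright pull tab until it reaches its stop, lift out the one tall bottle that stands in it with two squat jars, and present it to the tilted code reader: the bottle in the air, cap away from the reader, its base squarely facing the lens, in line with the lens and about 8 cm from the glass. Finish while holding it there, still, with nothing else touching it; the bin stays out, the jars stay standing in it, and the reader and the things lying on the counter stay as they are.

Things in the scene. Friction and masses are not known exactly. Their poses are not given: they have to be found in the camera images.
- bin (a joint): how far the stock bin is pulled out, m: 0 fully in, 0.15 at its stop. It slides level towards the robot (along minus x of tab), about 2.5 N friction, and stays where left. The bin is a light blue open tray, 160 mm deep (x), 280 mm wide (y), rim 50 mm and inner floor 13 mm above the counter; when in, it juts out 50 mm in front of the shelf.
- rack: fixed blue steel shelf over the bin: 240 mm deep, 400 mm wide, underside 141 mm and top 163 mm above the counter, uprights at its corners, stock cartons up to 212 mm high on its rear part. Origin at counter level under the middle of the shelf's front edge; x points into the shelf, y along it.
- tab (a point): grip point on the bin's pull tab: a light blue upright fin in the middle of the bin's front, 14 mm thick (y), 45 mm long (x), 20 to 85 mm above the counter. The point is on its middle plane, 15 mm from its outer end, 17 mm under its top, 30 mm before the bin's front wall, 80 mm before the shelf's edge when in. Pinch from above, closing along y. x points into the shelf, z up.
- bottle_mid (a point): centre (half-way up) of the tall white plastic bottle in the bin: 95 mm tall, body 42 mm in diameter up to 71 mm, cap 39 mm in diameter above 75 mm, about 0.1 kg. z runs along its axis from base to cap. It stands in one of three places side by side across the bin, about 88 mm apart, 30 to 50 mm behind the shelf's edge while the bin is in.
- lens (a point): centre of the glass of the code reader. Its z axis is the line of sight, out of the glass, leaning 0.3 to 0.65 rad from vertical to the robot's side; y is level, along the head's axle. The bottle's base belongs 80 mm out along z (so its centre about 128 mm out), its own z axis parallel to this one.
- reader: the reader's fixed foot, 124 mm across, origin at its centre on the counter. A dark steel fork on it holds a grey round head, 68 mm in diameter, 60 mm long, black front ring and 34 mm glass, on an axle 100 mm above the counter, 40 mm behind the glass. The head is stiff to tilt (1.2 N m) and must not be shifted.
- jar_a_mid (a point): centre of a squat white jar, 52 mm in diameter, 55 mm tall, standing in the bin; z runs up its axis. Not to be knocked over.
- jar_b_mid (a point): centre of the second squat white jar, same size, in the bin; z runs up its axis. Not to be knocked over.
- carton_a_mid (a point): centre of a loose white carton 100 x 55 x 35 mm (x, y, z) lying on the counter. Leave alone.
- carton_b_mid (a point): centre of a loose brown carton 120 x 70 x 30 mm (x, y, z) lying on the counter. Leave alone.
- tape_mid (a point): centre of a loose cardboard ring (roll core) 90 mm across, 24 mm high, lying on the counter. Leave alone.
- spatula_grip (a point): handle of a loose spatula lying on the counter on the robot's left, in front of the reader. Leave alone.
Not all that is in view belongs to the job. What is meant by the reader is not blue or orange, and is the larger of those in its own colour.

How it is judged (in metres and radians):
On the way, in this order (a step that is already met when the one before it is completed fails the run):
1. the bin is pulled out to its stop, the bottle still in it (value of joint bin above 0.13 m and height (world z) of bottle_mid below 0.1 m), for 0.2 s.
2. the tall bottle is lifted clear of the bin in the fingers (height (world z) of bottle_mid above 0.14 m and contact force between bottle and the fingers above 0.5 N), for 0.2 s.
At the end, for the whole second after the job is handed in: The bottle is held still, touching only the fingers, axis within 0.21 rad of the line of sight, cap away from the lens, centre within 20 mm of that line along the lens's x and y and 105 to 150 mm from the glass (base 58 to 102); bin out at least 0.12 m, both jars standing in it (x of bottle_mid in the frame of lens between -0.02 and 0.02 m and y of bottle_mid in the frame of lens between -0.02 and 0.02 m and z of bottle_mid in the frame of lens between 0.1055 and 0.1495 m and angle between the z axis of bottle_mid and the z axis of lens, either way round below 0.21 rad and angle between bottle_mid's own z axis and vertical below 0.95 rad and height (world z) of bottle_mid above 0.17 m and contact force between bottle and the fingers above 0.5 N and contact force between bottle and reader below 0.1 N and contact force between bottle and rack below 0.1 N and contact force between bottle and table below 0.1 N and linear speed of bottle below 0.02 m/s and angular speed of bottle below 0.15 rad/s and value of joint bin above 0.12 m and angle between each of jar_a_mid, jar_b_mid's own z axis and vertical below 0.3 rad and height (world z) of each of jar_a_mid, jar_b_mid below 0.055 m); the arm keeps its last pose, push and grip.
It fails at once if a jar is knocked over (angle between any of jar_a_mid, jar_b_mid's own z axis and vertical above 0.7 rad).
It fails at once if the reader's head is shifted by more than 6 mm (distance of lens from where it was at the start of the episode above 0.006 m).
It fails at once if something lying on the counter is moved by more than 30 mm (distance of any of carton_a_mid, carton_b_mid, tape_mid, spatula_grip from where it was at the start of the episode above 0.03 m).
It also fails if it takes over 59 s, if anything falls off the work surface, if the arm or the gripper's body presses on something with over 40 N, if the wrist force passes 120 N, or if a joint passes its speed limit or range.

ROBOT

A 6-joint arm with a two-finger parallel gripper is mounted at the origin on the work surface. World frame = base frame: x ahead of the robot, y to its left, z up, the work surface at z = 0. Lengths are in mm, angles in degrees, forces in N, time in s.
With the tool pointing down it reaches from about 425 to 950 mm from the base axis. Payload 3.5 kg.
Tool frame: the origin (TCP) lies midway between the tips of the shut fingers; the grasp point (between the pads) lies 19 mm behind it; x points along the fingers, y is the direction in which the jaws open and shut, and the axes are right-handed (so a half turn about x gives the same grasp; the last joint's range is limited). The gripper opens to 85 mm and grips with 20 to 120 N. Pads are 22 mm wide; open, the fingers measure 114 mm over their backs; the gripper's body (76 mm by 85 mm) begins 54 mm behind the grasp point. The pads swing forward as they close: fully open they stand 13 mm farther back than shut.
Start: joints at [-83.709, 16.404, 90.338, -0, 73.258, -8.594], TCP at [173.424, -652.327, 231.325] pointing down, gripper open.
Joint ranges: [-158.93, 158.93], [-51.34, 127.21], [12.03, 142.37], [-87.48, 267.48], [13.55, 161.25], [-162.69, 162.69]. Speed limits (degrees/s): [159.86, 159.86, 180, 180, 180, 180].

INTERFACE

Orientations are given as [roll, pitch, yaw] about the fixed x, y, z axes, in that order (R = Rz(yaw) Ry(pitch) Rx(roll)).
In Python, from bench import * gives the robot as it stands.
- The arm moves only by the tool servo_tool, never from a script. Its argument "series" is a list of rows, each a list of 7 numbers: the turn, a rotation vector about the tool's x, y, z in rad, then the shift along the tool's x, y, z in m, then the opening in per cent of the stroke, from 0 (shut) to 100 (fully open). A call has 1 to 20 rows; each row is the pose to reach, as a shift and turn from the pose measured when the call began, along the tool's axes at that moment; what a row does not reach only later rows make up. A row lasts 1/10 s, in which the tool goes at most 50 mm and 8.59 degrees, less where a joint would pass 70% of its speed; a pose out of reach is approached as far as the arm can. A call with a gripper value outside its range is refused whole. The fingers move at their own pace and stop on an object; "force" is the grip in N (left out, the last holds). Time passes only in rows, so rows that repeat a pose let the fingers close. It gives the time, the measured TCP pose, the force and the opening at its end, in the units of the state.
- sense(): the state, without advancing time (a new reading comes with each control period).
- camera(name): name is "scene" or "top"; returns the picture (384x512x3 uint8, blue, green, red); there is no depth.
- calibration(name): a dict with "vertical_fov" (degrees; the focal length in pixels is half the picture's height over the tangent of half this angle, whatever the lens; pixels are square), "cx", "cy" (the principal point, pixels), "k1" (the pictures are not rectified: a ray, as slopes to the right and down, at radius r is drawn at 1 + k1 r^2 times it, then the intrinsics apply), "origin" and "rotation" of the camera in the world. Camera axes: x right, y up, looking along -z (the intrinsics and any distortion apply to the point x, -y, -z); pixel columns grow to the right and rows downward; lengths in mm; the calibration is good to about 2 mm. A picture is of the moment at which its call begins. calibration takes no time and is no camera call.
- close_job(): hands the job in, once; it reports no verdict.
Trained networks look in the newest picture that a camera, given by its name, has taken for a name from the list of things; names that differ only in an ending like _2 or _b are one class to them, and where a whole thing is asked for, a point or a joint stands for the part that bears it (a point fixed in the world has none). Each returns a list of dicts, best first, with "conf" (0 to 1); they miss things now and then, are a little off and sometimes report something else, mostly with a low value. They report only what shows in the picture. A call takes as long as a camera call. They do not tell look-alikes from the thing itself.
- boxes_of(camera, name): "location" ([x, y, z] in mm, in world coordinates, good to about 4 mm: the middle of the surface that is visible of it).
- pinpoint(camera, name): "location" ([x, y, z] in mm, in world coordinates, good to about 4 mm: a listed point, or the origin of a listed thing).
The state is a dict: "clock": time; "qpos": joint angles; "joint_velocities": joint speeds; "tau": joint torques, N m; "position": TCP position; "tcp_rot": TCP orientation; "ft_force": force on the tool from outside, world axes, zero at the start; "ft_torque": the same for the moment, N m; "width": finger opening in mm.
Only numpy, scipy, OpenCV 4.12 (cv2) and the standard library are available. Lean on these libraries where they do the work, as an engineer would, in place of code of your own. Each camera call takes 0.05 s, during which the arm holds its last target. There are 200 camera calls.

## Working session

There is one attempt and no reset: what is moved stays moved. The work goes in short steps, Python scripts to look and compute and a tool call to move; the robot and the scene stay as the last step left them, time stands still between calls to the robot, and variables do not carry over. Pictures are saved under pics/ and viewed, about 8 in all and at most 12, crops included, and the job is handed in when it is done.

Besides the shell and the picture viewer there is one more tool, called after "Request:" as a command line: name --pt "numbers of a row" for each row, then --argument value for the rest. servo_tool: Moves the arm, as the interface text tells. Its arguments: {"type":"object","properties":{"series":{"type":"array","items":{"type":"array","items":{"type":"number"}}},"force":{"type":"number"}},"required":["series"]}

```bash
ls; mkdir -p pics
python3 - <<'E'
from bench import *
import cv2,numpy as np
for n in("scene","top"):
    cv2.imwrite(f"pics/{n}0.png",camera(n)); c=calibration(n); print(n,c)
    for t in("tab","bottle_mid","lens","reader","jar_a_mid","rack","spatula_grip","carton_a_mid","carton_b_mid","tape_mid"):
        for d in pinpoint(n,t): print(t,np.round(d["location"]),round(d["conf"],2), {k:v for k,v in d.items() if k not in("location","conf")})
print(sense())
E
```

```text
pics
scene {'vertical_fov': 54.11931039627751, 'cx': 256.2707043327606, 'cy': 189.31741806557827, 'k1': -0.09723498493231707, 'origin': array([ 365.69577587, -848.91391879,  997.7389286 ]), 'rotation': array([ 42.40659402,  -0.0786789 , -13.15124149])}
tab [ 610. -100.   69.] 0.81 {}
tab [610. 285.   0.] 0.51 {}
bottle_mid [730.  -6.  55.] 0.61 {}
lens [280. 303. 140.] 0.76 {}
lens [600. 279. 136.] 0.64 {}
lens [803. 244.  99.] 0.63 {}
lens [444. 310.  95.] 0.47 {}
reader [444. 308.  -3.] 0.96 {}
reader [283. 301.   0.] 0.8 {}
reader [803. 246.  -2.] 0.77 {}
reader [611. 287.  -1.] 0.65 {}
jar_a_mid [ 747. -185.   44.] 0.43 {}
rack [692. -97.  -4.] 0.83 {}
spatula_grip [506. 453.   5.] 0.78 {}
carton_a_mid [443. 196.  17.] 0.88 {}
carton_a_mid [ 739. -102.   42.] 0.7 {}
carton_b_mid [ 605. -503.   12.] 0.98 {}
tape_mid [ 427. -458.   12.] 0.84 {}
top {'vertical_fov': 44.51462355702357, 'cx': 264.38042986038573, 'cy': 190.31664728406372, 'k1': 0.03886603550233823, 'origin': array([ 344.41354169,  -44.08450703, 1787.83240238]), 'rotation': array([ 6.57350014e+00,  3.03483173e-02, -8.87
[... 463 characters left out ...]
0.9 {}
tape_mid [ 424. -459.   11.] 0.71 {}
{'clock': 1.1, 'qpos': array([-8.37085978e+01,  1.64021934e+01,  9.03368960e+01,  7.20562028e-04,
        7.32587203e+01, -8.59253325e+00]), 'joint_velocities': array([-0.00669222,  0.03067165, -0.07682898, -0.04371795,  0.04477193,
        0.15732996]), 'tau': array([-4.46080112e-04, -4.05976224e+01, -2.92943019e+01, -1.28111060e-04,
        6.60077767e-04,  3.46696709e-06]), 'position': array([ 173.43364264, -652.33397761,  231.35623527]), 'tcp_rot': array([ 98.893357  ,  89.99770351, -66.2229151 ]), 'ft_force': array([ 0.33440871, -1.01220084,  0.20130676]), 'ft_torque': array([-0.02488331,  0.00762746, -0.00158801]), 'width': 85.16036675513843}
```

View pics/scene0.png

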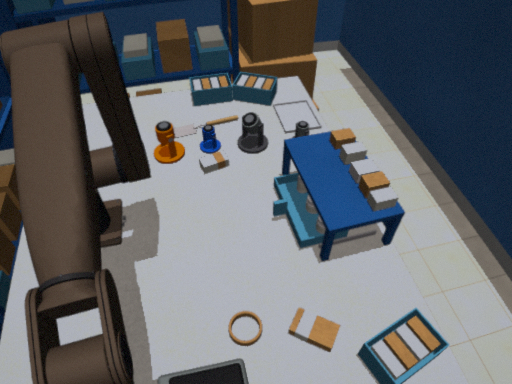

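View pics/top0.png

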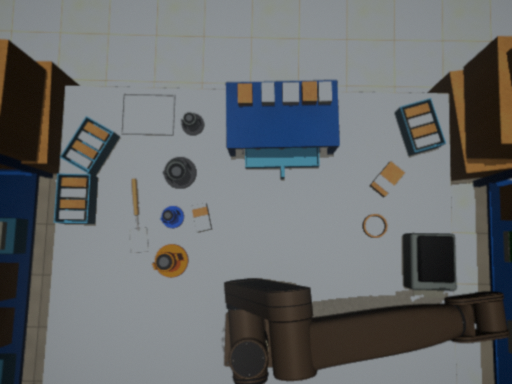

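The scene shows four readers: orange (168,145), blue (209,140), large grey (253,135), small grey (302,128). By the description, the reader is the large grey one, near world (611,286). The tab is at (279,207). I'll average more readings and check a close crop of this choice.

```bash
cat > h.py <<'E'
from bench import *
import cv2,numpy as np
from scipy.spatial.transform import Rotation as R
def near(n,t,p,r=45):
    return [d["location"] for d in pinpoint(n,t) if np.linalg.norm(np.array(d["location"])-p)<r]
def proj(n,P):
    c=calibration(n); f=192/np.tan(np.radians(c["vertical_fov"]/2))
    q=R.from_euler("xyz",c["rotation"],degrees=True).inv().apply(np.atleast_2d(P)-c["origin"])
    s=np.c_[q[:,0],-q[:,1]]/-q[:,2:]; s*=1+c["k1"]*(s**2).sum(1,keepdims=True)
    return s*f+[c["cx"],c["cy"]]
def crop(n,im,P,w=40,k=8):
    u,v=np.round(proj(n,P)[0]).astype(int)
    print(n,"crop origin",u-w,v-w,"scale",k)
    return cv2.resize(im[max(0,v-w):v+w,max(0,u-w):u+w],None,fx=k,fy=k,interpolation=cv2.INTER_CUBIC)
E
python3 - <<'E'
from h import *
ims=[]
acc={}
for k in range(5):
    for n in("scene","top"):
        im=camera(n)
        for t,p in(("tab",(610,-102,68)),("lens",(600,277,134)),("reader",(611,286,0)),("rack",(690,-98,0))):
            acc.setdefault((t,n),[]).extend(near(n,t,p))
        if k==0: ims.append(crop(n,im,(605,281,100),w=32,k=10 if n=="top" else 10))
cv2.imwrite("pics/r1.png",np.hstack(ims)[:600,:800] if False else cv2.resize(np.hstack(ims),(800,400)))
for k,v in acc.items(): print(k,len(v),np.round(np.mean(v,0),1),np.round(np.std(v,0),1))
E
```

```text
scene crop origin 218 93 scale 10
top crop origin 145 138 scale 10
('tab', 'scene') 5 [ 608.7 -101.3   69.1] [0.6 0.8 1.2]
('lens', 'scene') 5 [600.9 276.7 138.6] [1.1 2.3 1.6]
('reader', 'scene') 4 [6.094e+02 2.845e+02 2.000e-01] [1.6 1.  1. ]
('rack', 'scene') 4 [691.5 -99.3  -2.8] [2.6 1.1 1. ]
('tab', 'top') 5 [ 611.4 -102.2   67.7] [0.9 0.4 1.1]
('lens', 'top') 5 [597.8 275.9 134.9] [1.6 1.1 1.7]
('reader', 'top') 5 [612.4 283.4   1.7] [0.5 0.9 1.5]
('rack', 'top') 5 [ 6.878e+02 -9.760e+01 -6.000e-01] [0.4 0.8 1.7]
```

View pics/r1.png

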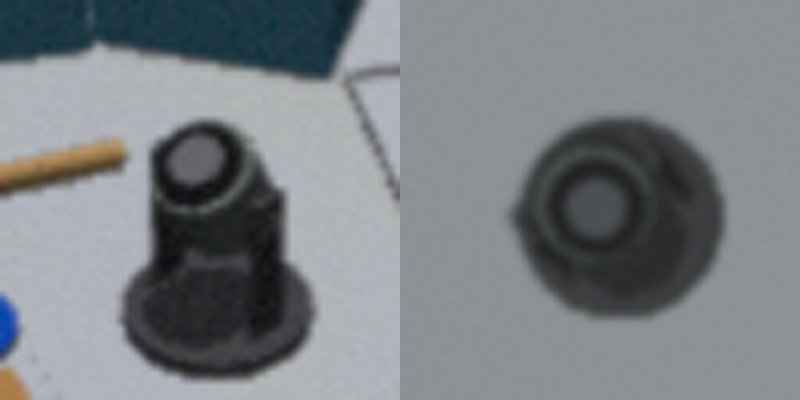

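The crops confirm the large grey reader with its round foot. The glass is at crop pixels (193,157) in the scene view and (596,206) in the top view. I'll triangulate and compare.

```bash
cat >> h.py <<'E'
def ray(n,uv):
    c=calibration(n); f=192/np.tan(np.radians(c["vertical_fov"]/2))
    d=(np.array(uv,float)-[c["cx"],c["cy"]])/f; s=d.copy()
    for _ in range(20): s=d/(1+c["k1"]*(s@s))
    return c["origin"],R.from_euler("xyz",c["rotation"],degrees=True).apply([s[0],-s[1],-1])
def atz(n,uv,z):
    o,d=ray(n,uv); return o+d*(z-o[2])/d[2]
def tri(a,b):
    (o1,d1),(o2,d2)=ray("scene",a),ray("top",b)
    s=np.linalg.lstsq(np.c_[d1,-d2],o2-o1,rcond=None)[0]
    p,q=o1+s[0]*d1,o2+s[1]*d2; return (p+q)/2,np.linalg.norm(p-q)
E
python3 - <<'E'
from h import *
S=lambda x,y:(218+x/6.25-.5,93+y/6.25-.5); T=lambda x,y:(145+(x-400)/6.25-.5,138+y/6.25-.5)
L,e=tri(S(193,157),T(596,206)); print("lens",L,e)
for z in(0,8): print("foot",atz("scene",S(218,313),z),atz("top",T(622,217),z))
print("axle ends top",atz("top",T(550,250),100),atz("top",T(685,175),100))
im=camera("top"); hsv=cv2.cvtColor(im,cv2.COLOR_BGR2HSV)
m=cv2.inRange(hsv,(105,150,60),(130,255,255)); m[:,:210]=0;m[:,350:]=0;m[:70]=0;m[175:]=0
# front edge of shelf: lowest blue pixel by column
col=[(u,np.where(m[:,u])[0].max()) for u in range(235,335,4) if m[:,u].any()]
print(col)
P=np.array([atz("top",(u,v+.5),163)[:2] for u,v in col]); k=np.polyfit(P[:,1],P[:,0],1); print("edge slope",np.degrees(np.arctan(k[0])),P[[0,-1]],k)
cv2.imwrite("pics/b1.png",cv2.resize(np.hstack([im[70:190,215:350]]),None,fx=5,fy=5,interpolation=cv2.INTER_CUBIC))
E
```

```text
lens [598.84948734 276.69173645 139.30962823] 1.1332327700409486
foot [617.47706538 292.13655474   0.        ] [613.25033847 287.58732033   0.        ]
foot [615.45825038 282.9874642    8.        ] [612.0473765  286.10319094   8.        ]
axle ends top [577.91561784 309.88438182 100.        ] [623.75594895 233.47888608 100.        ]
[(235, np.int64(147)), (239, np.int64(147)), (243, np.int64(147)), (247, np.int64(147)), (251, np.int64(147)), (255, np.int64(147)), (259, np.int64(147)), (263, np.int64(147)), (267, np.int64(147)), (271, np.int64(147)), (275, np.int64(147)), (279, np.int64(146)), (283, np.int64(146)), (287, np.int64(147)), (291, np.int64(146)), (295, np.int64(146)), (299, np.int64(147)), (303, np.int64(146)), (307, np.int64(146)), (311, np.int64(146)), (315, np.int64(146)), (319, np.int64(145)), (323, np.int64(145)), (327, np.int64(145)), (331, np.int64(145))]
edge slope -2.528327655069109 [[ 681.04431856   67.76424182]
 [ 695.58623472 -270.02593647]] [-4.41563070e-02  6.82599905e+02]
```

View pics/b1.png

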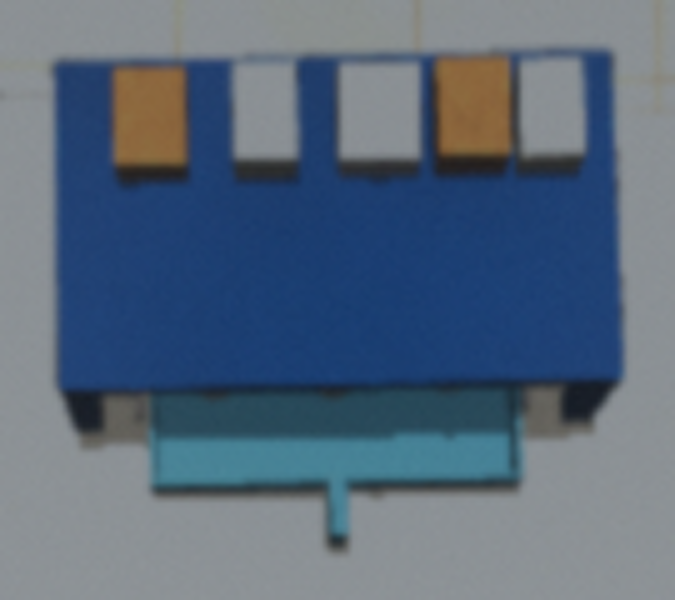

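```bash
cat >> h.py <<'E'
yaw=np.radians(2.5); RX=np.array([np.cos(yaw),np.sin(yaw),0]); RY=np.array([-RX[1],RX[0],0])
def rot(x,y):
    x=x/np.linalg.norm(x); y=y-x*(x@y); y/=np.linalg.norm(y); return R.from_matrix(np.c_[x,y,np.cross(x,y)])
def go(p,Rt):
    s=sense(); R0=R.from_euler("xyz",s["tcp_rot"],degrees=True)
    rv=(R0.inv()*Rt).as_rotvec(); d=R0.inv().apply(np.array(p)-s["position"])/1000
    print("turn",np.round(rv,3),"shift",np.round(d,4),"| rows for turn",np.linalg.norm(rv)/.15,"shift",np.linalg.norm(d)/.05)
def st():
    s=sense(); M=R.from_euler("xyz",s["tcp_rot"],degrees=True).as_matrix()
    print("t",s["clock"],"q",np.round(s["qpos"],1),"p",np.round(s["position"],1),"x",np.round(M[:,0],3),"y",np.round(M[:,1],3),"F",np.round(s["ft_force"],1),"w",round(s["width"],1))
E
python3 - <<'E'
from h import *
st()
D=np.array([0,0,-1.])
for s in(1,-1): go((610,-102,160),rot(D,s*RY))
E
```

```text
t 3.65 q [-83.7  16.4  90.3  -0.   73.3  -8.6] p [ 173.4 -652.3  231.3] x [ 0. -0. -1.] y [ 0.257 -0.966  0.   ] F [-0.6  0.3 -0.9] w 85.6
turn [-2.925  0.     0.   ] shift [ 0.0713 -0.4197 -0.5633] | rows for turn 19.502497270035068 shift 14.121338483138844
turn [ 0.216  0.    -0.   ] shift [ 0.0713 -0.4197 -0.5633] | rows for turn 1.441453780494713 shift 14.121338483138844
```

Request:
servo_tool --pt "0.05 0 0 0.005 -0.035 -0.047 100" --pt "0.1 0 0 0.012 -0.07 -0.094 100" --pt "0.15 0 0 0.018 -0.105 -0.141 100" --pt "0.2 0 0 0.024 -0.14 -0.188 100" --pt "0.216 0 0 0.03 -0.175 -0.235 100" --pt "0.216 0 0 0.036 -0.21 -0.282 100" --pt "0.216 0 0 0.042 -0.245 -0.329 100" --pt "0.216 0 0 0.048 -0.28 -0.376 100" --pt "0.216 0 0 0.054 -0.315 -0.423 100" --pt "0.216 0 0 0.06 -0.35 -0.47 100" --pt "0.216 0 0 0.065 -0.385 -0.517 100" --pt "0.216 0 0 0.071 -0.41 -0.55 100" --pt "0.216 0 0 0.0713 -0.4197 -0.5633 100" --pt "0.216 0 0 0.0713 -0.4197 -0.5633 100" --pt "0.216 0 0 0.0713 -0.4197 -0.5633 100" --pt "0.216 0 0 0.0713 -0.4197 -0.5633 100" --force 40

```text
clock: 5.25
position: [610.4, -100.7, 159.7]
tcp_rot: [6.7, 90.0, -170.6]
ft_force: [-0.8, 0.2, -0.3]
width: 85.4
```

Run:
```python
from h import *
st(); D=np.array([0,0,-1.])
go((610,-102,50),rot(D,-RY))
```

```text
t 5.25 q [-18.7  13.2 102.   -0.   64.8  68.6] p [ 610.4 -100.7  159.7] x [-0.001 -0.    -1.   ] y [ 0.047 -0.999  0.   ] F [-0.8  0.2 -0.3] w 85.4
turn [ 0.003  0.001 -0.   ] shift [0.1097 0.0013 0.0004] | rows for turn 0.021572142458662097 shift 2.19334668861195
```

Request:
servo_tool --pt "0 0 0 0.03 0 0 100" --pt "0 0 0 0.06 0.001 0 100" --pt "0 0 0 0.09 0.001 0 100" --pt "0 0 0 0.108 0.001 0 100" --pt "0 0 0 0.108 0.001 0 100" --pt "0 0 0 0.108 0.001 0 0" --pt "0 0 0 0.108 0.001 0 0" --pt "0 0 0 0.108 0.001 0 0" --pt "0 0 0 0.108 0.001 0 0" --pt "0 0 0 0.108 0.001 0 0" --pt "0 0 0 0.108 0.001 0 0" --pt "0 0 0 0.108 0.001 0 0" --pt "0 0 0 0.108 0.001 0 0" --force 40

```text
clock: 6.55
position: [611.1, -104.2, 52.9]
tcp_rot: [100.7, 89.7, -76.6]
ft_force: [0.0, -7.2, 1.4]
width: 13.2
```

Request:
servo_tool --pt "0 0 0 0 0 0.01 0" --pt "0 0 0 0 0 0.025 0" --pt "0 0 0 0 0 0.04 0" --pt "0 0 0 0 0 0.055 0" --pt "0 0 0 0 0 0.07 0" --pt "0 0 0 0 0 0.085 0" --pt "0 0 0 0 0 0.1 0" --pt "0 0 0 0 0 0.115 0" --pt "0 0 0 0 0 0.13 0" --pt "0 0 0 0 0 0.14 0" --pt "0 0 0 0 0 0.148 0" --pt "0 0 0 0 0 0.152 0" --pt "0 0 0 0 0 0.152 0" --pt "0 0 0 0 0 0.152 0" --pt "0 0 0 0 0 0.152 0"

```text
clock: 8.05
position: [461.2, -110.7, 52.9]
tcp_rot: [151.0, 89.6, -26.4]
ft_force: [8.7, 3.2, -7.0]
width: 13.6
```

Run:
```python
from h import *
st()
```

```text
t 8.05 q [-25.8   4.2 125.2  -0.   50.1  61.7] p [ 461.2 -110.7   52.9] x [ 0.007 -0.003 -1.   ] y [ 0.045 -0.999  0.004] F [ 8.7  3.2 -7. ] w 13.6
```

Request:
servo_tool --pt "0 0 0 0 0 0 100" --pt "0 0 0 0 0 0 100" --pt "0 0 0 0 0 0 100" --pt "0 0 0 0 0 0 100" --pt "0 0 0 0 0 0 100" --pt "0 0 0 -0.03 0 0 100" --pt "0 0 0 -0.07 0 0 100" --pt "0 0 0 -0.11 0 0 100" --pt "0 0 0 -0.15 0 0 100" --pt "0 0 0 -0.2 0 0 100" --pt "0 0 0 -0.25 0 0 100" --pt "0 0 0 -0.25 0 0 100"

```text
clock: 9.25
position: [462.5, -111.4, 312.3]
tcp_rot: [150.9, 88.6, -26.5]
ft_force: [0.6, 0.2, 0.3]
width: 85.5
```

Run:
```python
from h import *
st(); acc={}; ims=[]
for k in range(4):
    for n in("scene","top"):
        im=camera(n)
        for t in("tab","bottle_mid","jar_a_mid"):
            for d in pinpoint(n,t): acc.setdefault((t,n),[]).append(np.r_[np.round(d["location"]),round(d["conf"],2)])
        if k==0: ims.append(crop(n,im,(600,-100,50),w=50,k=8))
for k,v in acc.items(): print(k,[list(map(float,x)) for x in v])
cv2.imwrite("pics/b2.png",cv2.resize(np.hstack(ims),(800,400)))
```

```text
t 9.25 q [-25.8 -13.5 112.5  -0.   79.7  61.7] p [ 462.5 -111.4  312.3] x [ 0.022 -0.011 -1.   ] y [ 0.045 -0.999  0.012] F [0.6 0.2 0.3] w 85.5
scene crop origin 224 158 scale 8
top crop origin 231 126 scale 8
('tab', 'scene') [[457.0, -109.0, 69.0, 0.78], [457.0, -108.0, 70.0, 0.85], [456.0, -110.0, 70.0, 0.78], [460.0, -108.0, 69.0, 0.65]]
('bottle_mid', 'scene') [[577.0, -12.0, 59.0, 0.73], [580.0, -14.0, 56.0, 0.67], [577.0, -12.0, 55.0, 0.74], [579.0, -14.0, 60.0, 0.51], [591.0, -107.0, 43.0, 0.21]]
('jar_a_mid', 'scene') [[598.0, -194.0, 41.0, 0.86], [600.0, -192.0, 45.0, 0.77], [595.0, -192.0, 41.0, 0.62], [426.0, -456.0, 15.0, 0.53], [595.0, -192.0, 44.0, 0.51]]
('bottle_mid', 'top') [[574.0, -17.0, 62.0, 0.62], [688.0, -98.0, 2.0, 0.36], [576.0, -14.0, 60.0, 0.66], [580.0, -13.0, 61.0, 0.62]]
('jar_a_mid', 'top') [[592.0, -197.0, 38.0, 0.53], [596.0, -198.0, 38.0, 0.64], [581.0, -16.0, 60.0, 0.41], [593.0, -197.0, 39.0, 0.51], [598.0, -196.0, 38.0, 0.59]]
('tab', 'top') [[576.0, -16.0, 59.0, 0.35], [588.0, -106.0, 39.0, 0.31]]
```

View pics/b2.png

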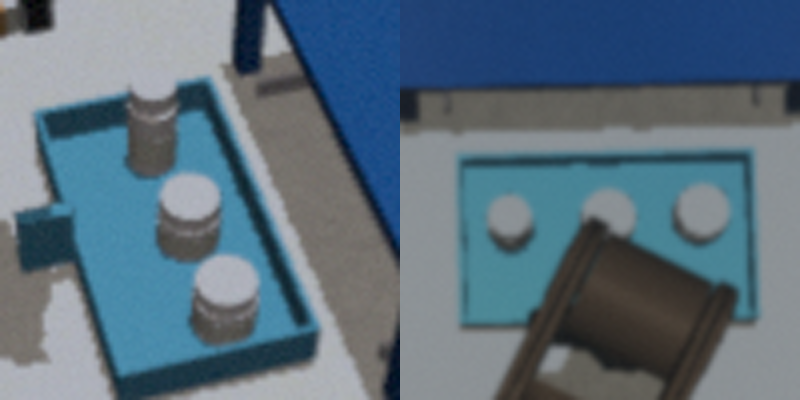

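The bin is fully out. The tall bottle is the leftmost thing in it, at crop pixels (153,120) in the scene view and (510,215) in the top view. Two jars stand beside it. I'll check the bottle position against its cap pixel.

Run:
```python
from h import *
print(atz("top",(231+110/4-.5,126+212/4-.5),108),atz("scene",(224+153/4-.5,158+90/4-.5),108))
D=np.array([0,0,-1.]); c=np.array([578,-14,0])
for s in(1,-1): go(c+[0,0,200],rot(D,s*RX)); 
for s in(1,-1): go(c+[0,0,54],rot(D,s*RX))
# target
for tgt,az in((.37,32),):
    a=np.radians(az); z=np.array([-np.sin(tgt)*np.cos(a),-np.sin(tgt)*np.sin(a),np.cos(tgt)]); print("lens z",z,"centre",np.array([599.2,276.5,138])+128*z)
```

```text
[580.39668267 -14.87491264 108.        ] [578.70564374 -21.62893156 108.        ]
turn [-1.57  -0.002 -0.008] shift [ 0.1034 -0.0908 -0.122 ] | rows for turn 10.465593224997255 shift 3.6787821111438403
turn [ 1.572 -0.008  0.002] shift [ 0.1034 -0.0908 -0.122 ] | rows for turn 10.478559638758366 shift 3.6787821111438403
turn [-1.57  -0.002 -0.008] shift [ 0.2494 -0.0914 -0.121 ] | rows for turn 10.465593224997255 shift 5.837881298828044
turn [ 1.572 -0.008  0.002] shift [ 0.2494 -0.0914 -0.121 ] | rows for turn 10.478559638758366 shift 5.837881298828044
lens z [-0.30666728 -0.19162698  0.93232735] centre [559.94658834 251.97174609 257.33790024]
```

Request:
servo_tool --pt "-0.15 0 0 0.01 -0.01 -0.012 100" --pt "-0.3 0 0 0.02 -0.02 -0.025 100" --pt "-0.45 0 0 0.03 -0.03 -0.037 100" --pt "-0.6 0 0 0.04 -0.04 -0.05 100" --pt "-0.75 0 0 0.05 -0.05 -0.062 100" --pt "-0.9 0 -0.002 0.06 -0.06 -0.075 100" --pt "-1.05 -0.001 -0.004 0.07 -0.07 -0.087 100" --pt "-1.2 -0.001 -0.006 0.08 -0.08 -0.1 100" --pt "-1.35 -0.002 -0.008 0.09 -0.085 -0.112 100" --pt "-1.5 -0.002 -0.008 0.1 -0.09 -0.122 100" --pt "-1.57 -0.002 -0.008 0.1034 -0.09 -0.1225 100" --pt "-1.57 -0.002 -0.008 0.1034 -0.09 -0.1225 100" --pt "-1.57 -0.002 -0.008 0.1034 -0.09 -0.1225 100"

```text
clock: 12.15
position: [578.5, -14.9, 200.0]
tcp_rot: [97.4, 90.0, 9.9]
ft_force: [0.2, 0.0, 1.3]
width: 85.2
```

Run:
```python
from h import *
st(); D=np.array([0,0,-1.]); go((579,-15,54),rot(D,RX))
```

```text
t 12.15 q [-11.5   5.9 105.8   0.   68.2 -13.9] p [578.5 -14.9 200. ] x [ 0.  0. -1.] y [0.999 0.042 0.   ] F [0.2 0.  1.3] w 85.2
turn [-0.001 -0.    -0.   ] shift [1.46e-01 4.00e-04 1.00e-04] | rows for turn 0.009730597244275255 shift 2.9206310386088923
```

Request:
servo_tool --pt "0 0 0 0.03 0 0 100" --pt "0 0 0 0.06 0 0 100" --pt "0 0 0 0.09 0 0 100" --pt "0 0 0 0.12 0 0 100" --pt "0 0 0 0.14 0 0 100" --pt "0 0 0 0.149 0 0 100" --pt "0 0 0 0.149 0 0 100" --pt "0 0 0 0.149 0 0 0" --pt "0 0 0 0.149 0 0 0" --pt "0 0 0 0.149 0 0 0" --pt "0 0 0 0.149 0 0 0" --pt "0 0 0 0.149 0 0 0" --pt "0 0 0 0.149 0 0 0" --pt "0 0 0 0.149 0 0 0" --force 40

```text
clock: 13.55
position: [579.5, -15.1, 52.7]
tcp_rot: [77.1, 89.9, -10.4]
ft_force: [-1.9, -0.5, 5.8]
width: 40.9
```

Run:
```python
from h import *
st()
```

```text
t 13.55 q [-11.5  16.6 110.6   0.   52.6 -13.9] p [579.5 -15.1  52.7] x [ 0.002 -0.    -1.   ] y [0.999 0.042 0.002] F [-1.9 -0.5  5.8] w 40.9
```

Request:
servo_tool --pt "0 0 0 -0.01 0 0 0" --pt "0 0 0 -0.03 0 0 0" --pt "0 0 0 -0.055 0 0 0" --pt "0 0 0 -0.08 0 0 0" --pt "0 0 0 -0.105 0 0 0" --pt "0 0 0 -0.13 0 0 0" --pt "0 0 0 -0.16 0 0 0" --pt "0 0 0 -0.19 0 0 0" --pt "0 0 0 -0.22 0 0 0" --pt "0 0 0 -0.24 0 0 0" --pt "0 0 0 -0.25 0 0 0" --pt "0 0 0 -0.25 0 0 0" --pt "0 0 0 -0.25 0 0 0"

```text
clock: 14.85
position: [578.4, -14.8, 301.3]
tcp_rot: [98.8, 90.0, 11.2]
ft_force: [-0.3, 0.1, -1.8]
width: 41.1
```

Run:
```python
from h import *
st(); acc={}; L=[]
for k in range(4):
    for n in("scene","top"):
        im=camera(n)
        for d in pinpoint(n,"bottle_mid")[:2]: acc.setdefault(n,[]).append([*map(float,np.round(d["location"])),round(d["conf"],2)])
        L+=near(n,"lens",(600,277,136))
print(acc); print("lens",np.mean(L,0),np.std(L,0))
z=np.array([-.307,-.192,.932]); C=np.array([599.2,276.5,138])+128*z
T=rot(-z,RX); go(C-7.8*z,T); go(C-7.8*z+50*z,T)
```

```text
t 14.85 q [-11.5   1.6  99.7   0.   78.7 -13.9] p [578.4 -14.8 301.3] x [ 0.  0. -1.] y [0.999 0.042 0.   ] F [-0.3  0.1 -1.8] w 41.1
{'scene': [[580.0, -12.0, 305.0, 0.8], [603.0, -504.0, 15.0, 0.59], [582.0, -13.0, 306.0, 0.87], [580.0, -14.0, 309.0, 0.63], [584.0, -12.0, 311.0, 0.57], [611.0, 284.0, -0.0, 0.2]], 'top': [[595.0, -196.0, 39.0, 0.17]]}
lens [599.525 275.4   137.75 ] [1.88927896 2.00437023 1.63630682]
turn [0.029 0.188 0.317] shift [ 0.0526 -0.0054 -0.2689] | rows for turn 2.467159803590595 shift 5.480192174037811
turn [0.029 0.188 0.317] shift [ 0.0059 -0.021  -0.2599] | rows for turn 2.467159803590595 shift 5.216355791090883
```

Request:
servo_tool --pt "0 0.01 0.02 0 -0.001 -0.01 0" --pt "0.003 0.02 0.04 0 -0.003 -0.03 0" --pt "0.006 0.04 0.07 0.001 -0.005 -0.055 0" --pt "0.009 0.06 0.1 0.002 -0.007 -0.08 0" --pt "0.012 0.08 0.13 0.002 -0.009 -0.105 0" --pt "0.015 0.1 0.165 0.003 -0.011 -0.13 0" --pt "0.018 0.12 0.2 0.004 -0.013 -0.155 0" --pt "0.021 0.14 0.235 0.004 -0.015 -0.18 0" --pt "0.024 0.16 0.265 0.005 -0.017 -0.205 0" --pt "0.027 0.175 0.29 0.005 -0.019 -0.23 0" --pt "0.029 0.184 0.31 0.006 -0.021 -0.25 0" --pt "0.029 0.188 0.317 0.006 -0.021 -0.26 0" --pt "0.029 0.188 0.317 0.014 -0.018 -0.262 0" --pt "0.029 0.188 0.317 0.024 -0.015 -0.264 0" --pt "0.029 0.188 0.317 0.034 -0.011 -0.266 0" --pt "0.029 0.188 0.317 0.044 -0.008 -0.268 0" --pt "0.029 0.188 0.317 0.05 -0.006 -0.269 0" --pt "0.029 0.188 0.317 0.0526 -0.0054 -0.269 0" --pt "0.029 0.188 0.317 0.0526 -0.0054 -0.269 0" --pt "0.029 0.188 0.317 0.0526 -0.0054 -0.269 0"

```text
clock: 18.05
position: [562.6, 253.5, 250.4]
tcp_rot: [121.2, 68.8, 32.0]
ft_force: [-0.2, -0.3, -1.1]
width: 41.0
```

Run:
```python
from h import *
st(); z=np.array([-.307,-.192,.932]); C=np.array([599.2,276.5,138])+128*z
go(C-7.8*z,rot(-z,RX)); acc={}; ims=[]
for k in range(3):
    for n in("scene","top"):
        im=camera(n)
        for t in("bottle_mid","lens","jar_a_mid","tab"):
            for d in pinpoint(n,t)[:2]: acc.setdefault((t,n),[]).append([*map(float,np.round(d["location"])),round(d["conf"],2)])
        if k==0: ims.append(crop(n,im,(580,262,190),w=40,k=10))
for k,v in acc.items(): print(k,v)
cv2.imwrite("pics/e1.png",cv2.resize(np.hstack(ims),(800,400)))
```

```text
t 18.05 q [ 11.9  -2.4 110.8   9.1  51.9   6.8] p [562.6 253.5 250.4] x [ 0.307  0.192 -0.932] y [ 0.951 -0.018  0.31 ] F [-0.2 -0.3 -1.1] w 41.0
turn [ 0.  0. -0.] shift [ 0.0002 -0.0004  0.0001] | rows for turn 0.0027161993509128386 shift 0.009241230639292991
scene crop origin 204 69 scale 10
top crop origin 137 134 scale 10
('bottle_mid', 'scene') [[560.0, 254.0, 254.0, 0.56], [564.0, 254.0, 252.0, 0.48], [563.0, 253.0, 254.0, 0.59]]
('lens', 'scene') [[278.0, 304.0, 137.0, 0.88], [806.0, 245.0, 102.0, 0.58], [802.0, 244.0, 103.0, 0.7], [440.0, 307.0, 96.0, 0.62], [804.0, 245.0, 101.0, 0.61], [443.0, 308.0, 94.0, 0.61]]
('jar_a_mid', 'scene') [[600.0, -193.0, 44.0, 0.51], [596.0, -192.0, 44.0, 0.54], [597.0, -192.0, 44.0, 0.83]]
('tab', 'scene') [[459.0, -107.0, 67.0, 0.78], [458.0, -107.0, 69.0, 0.62], [609.0, 284.0, -0.0, 0.29], [460.0, -106.0, 71.0, 0.9]]
('lens', 'top') [[598.0, 276.0, 133.0, 0.59], [284.0, 303.0, 138.0, 0.57], [600.0, 278.0, 133.0, 0.7], [803.0, 244.0, 98.0, 0.61], [444.0, 308.0, 96.0, 0.64], [281.0, 305.0, 137.0, 0.62]]
('jar_a_mid', 'top') [[595.0, -197.0, 39.0, 0.52], [465.0, -108.0, 65.0, 0.38], [598.0, -195.0, 35.0, 0.69], [597.0, -195.0, 41.0, 0.6], [503.0, 450.0, 6.0, 0.6]]
('tab', 'top') [[465.0, -107.0, 69.0, 0.57], [463.0, -106.0, 73.0, 0.76], [459.0, -108.0, 65.0, 0.65]]
('bottle_mid', 'top') [[612.0, 282.0, 0.0, 0.57]]
```

View pics/e1.png

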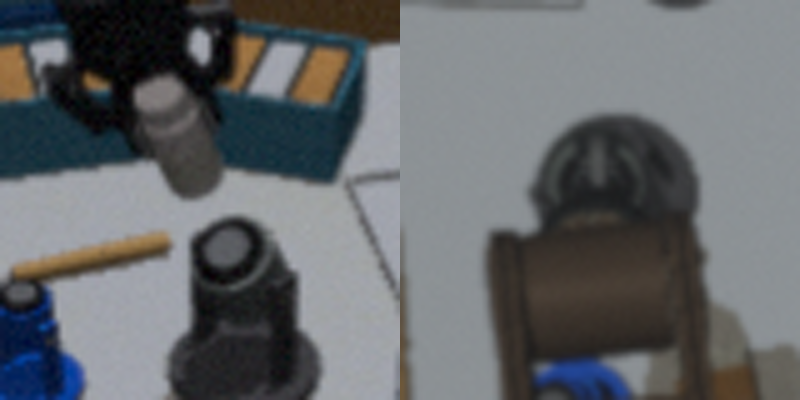

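The readings agree with the target. The bottle centre is about 124 to 128 mm out and about 2 mm off the line. The axis from foot to lens, (-0.29,-0.19,0.94), matches the tool axis. Handing in.

Run:
```python
from h import *
st(); print(close_job())
```

```text
t 19.55 q [ 11.9  -2.4 110.9   9.1  51.9   6.8] p [562.3 253.6 250. ] x [ 0.307  0.192 -0.932] y [ 0.951 -0.017  0.309] F [ 0.4  0.3 -2.2] w 41.0
the job is handed in; nothing more can be done
None
```

I pulled the bin out to its stop, lifted the tall bottle from the left place and presented it to the large grey reader. I handed the job in at 19.55 s, with the bottle held still in the air. No verdict was reported.

**Last checks**
- **Bin:** the tool moved 150 mm before meeting resistance. Afterwards the tab was still seen at x of about 460.
- **Bottle:** the grip width was steady at 41 mm. The "scene" network put the centre at about (562, 254, 253), roughly 124 mm from the glass and within about 2 mm of the line of sight.
- **Alignment:** the tool axis is within about 0.03 rad of my estimate of the line of sight. That estimate is good to perhaps 0.05–0.07 rad, from averaged detections and my own triangulation.
- **Lens:** it was still detected where it started.
- **Jars:** both stood in the bin in the picture taken after the pull. At the end the network found only the right-hand jar, in place. The middle jar was not checked again.

**Disagreements and gaps**
- The "scene" network put the bottle about 3–4 mm lower than the arm pose implies, which is within its error.
- In the last "top" picture the arm hid the bottle. The network's "bottle" there was a false report on the reader's foot.
- I did not measure the loose things on the counter again. The arm passed well above them.

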